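# Lean the work-instruction board against the tester, foot against the stop

## Robot

A 6-joint arm with a two-finger parallel gripper is mounted at the origin on the work surface. World frame = base frame: x ahead of the robot, y to its left, z up, the work surface at z = 0. Lengths are in m, angles in degrees, forces in N, time in s.
With the tool pointing down it reaches from about 0.25 to 0.725 m from the base axis. Payload 9.7 kg.
Tool frame: the origin (TCP) lies midway between the tips of the shut fingers; the grasp point (between the pads) lies bot.tcp_to_grasp behind it (bot.tcp_to_grasp is the distance from the TCP to the grasp point, in m); z points along the fingers, y is the line along which they close (so a half turn about z gives the same grasp; the last joint's range is limited). The gripper opens to 85 mm and grips with 20 to 120 N. Pads are 22 mm wide; open, the fingers measure 114 mm over their backs; the gripper's body (76 mm by 85 mm) begins 54 mm behind the grasp point. The pads swing forward as they close: fully open they stand 13 mm farther back than shut.
Start: joints at [-63.656, 4.979, 10.078, 95.1, 0, 90], TCP at [0.244, -0.493, 0.231] pointing down, gripper open.
Joint ranges: [-179.16, 179.16], [-48.56, 103.87], [-65.8, 70.77], [-126.05, 130.52], [-82.76, 87.17], [-180, 180]. Speed limits (degrees/s): [127.2, 127.2, 147.25, 180, 180, 180].

## Interface

Orientations are given as a 3x3 rotation matrix whose columns are the frame's x, y, z axes.
In Python, from rig import bot gives the robot as it stands.
- The arm moves only by the shell command python3 -m inch 'ROWS' [FORCE]. ROWS is JSON, a list that holds one entry, the list of rows, each a list of 7 numbers: the shift along the world's x, y, z normalised to -1 to 1, where 1 is 0.1 m, then the turn, a rotation vector about the world's x, y, z normalised to -1 to 1, where 1 is 45 degrees, then the opening in per cent of the stroke, from 0 (shut) to 100 (fully open). In form: [[[tx, ty, tz, ax, ay, az, jaw], ...]]. A call has 1 to 10 rows; each row is the pose to reach, as a shift and turn from the pose commanded when the call began; what a row does not reach only later rows make up. A row lasts 1/8 s, in which the tool goes at most 62.5 mm and 10.7 degrees, less where a joint would pass 70% of its speed; a pose out of reach is approached as far as the arm can. A call with a number of a shift or a turn outside -1 to 1 is refused whole. A call with a gripper value outside its range is refused whole. The fingers move at their own pace and stop on an object; FORCE is the grip in N (left out, the last holds). Time passes only in rows, so rows that repeat a pose let the fingers close. It gives the time, the measured TCP pose, the force, the opening and the grip force at its end, in the units of the state.
- bot.get_obs(): the state, without advancing time (a new reading comes with each control period).
- bot.read_camera(name): name is "side" or "top" or "wrist"; returns the picture (420x560x3 uint8, red, green, blue); there is no depth.
- bot.camera_params(name): a dict with "mtx" (3x3 intrinsics, pixels), "eye" and "attitude" of the camera in the world. Camera axes: x right, y down, z forward; pixel columns grow to the right and rows downward; lengths in m; the calibration is good to about 2 mm. A picture is of the moment at which its call begins: read the wrist's pose just before it. camera_params takes no time and is no camera call; for the wrist camera it gives the pose at the moment of the call.
- bot.close_job(): hands the job in; it is judged then, once.
The state is a dict: "time_s": time; "q": joint angles; "dq": joint speeds; "tau": joint torques, N m; "tcp_pos": TCP position; "tool_rot": TCP orientation; "contact_force": force on the tool from outside, world axes, zero at the start; "wrist_torque": the same for the moment, N m; "width": finger opening in m; "grip_force": force on a finger pad.
Only numpy, scipy, OpenCV 4.12 (cv2) and the standard library are available. Lean on these libraries where they do the work, as an engineer would, in place of code of your own. Each camera call takes 0.05 s, during which the arm holds its last target. There are 200 camera calls.

## Task

Take the work-instruction board out of its sloped stand and lean it, black foot down and pictures facing out, against the plain end of the cell tester, square to it and midway between the two rails on the bench. Before letting go, feel outward along the bench with the foot until it bears on the rubber stop strip clamped across the rails, so that the base cannot slide; then let the board rest on the tester's top edge. Handle it gently, do not drop it, and leave the tape roll, bottle and battery pack where they are.

Things in the scene. Friction and masses are not known exactly. Their poses are not given: they have to be found in the camera images.
- board: work-instruction board: glossy white plastic, 200 x 90 x 12 mm, 0.3 to 0.55 kg; green band and coloured blocks on its picture side, slippery black shoe on its foot (lowest 12 mm). Origin: centre of the foot's end face; z up its length, y along its width, +x out of the picture side. Starts leaning in the stand, 25 degrees from vertical, pictures towards the stand's +x, upper 80 mm free on both sides.
- board_top (a point): centre of the board's top edge, 200 mm from its origin along its z
- tester: cell tester, a fixed cream box with a yellow display on one face. Origin: on the bench, middle of the foot of its plain end, which the board leans on. +x points out of that end over the bench, y along it, z up. The box reaches from x = 0 to -170 mm, 125 mm to each side in y, and is 100 mm high; its straight top edge at x = 0 carries the board. Its top is bare.
- guide: fixed foot guide, same origin and axes as the tester: two flat aluminium rails 16 mm wide, 3 mm high, centred at y = -78 and 78 mm, x from 5 to 92 mm, and the black stop strip clamped firmly across them, parallel to the tester's end, 12 mm thick in x, 15 mm high, 138 mm long (end clamps and screws to 21 mm high). Bare smooth bench between.
- guide_zone (a point): middle of the zone in which the stop strip may be clamped, on the bench, 57 mm out from the tester's plain end. The strip's place differs each time and is not measured: its face towards the tester lies anywhere from 49 to 65 mm out; it is found by touch or by eye.
- stand: blue sloped stand, fixed to the bench left or right of the tester (a pale grey cell tray, 130 x 110 x 22 mm, fixed, on the other side). Origin: on the bench; +x out of its open side. Base plate 8 mm thick, 110 mm wide, x from -90 to 45 mm; lip 22 mm high before the board's foot, x from 36 to 42 mm; back plate sloped 25 degrees behind the board's lowest 120 mm.
- tape: loose roll of yellow tape lying flat, 96 mm across, 24 mm high; origin at the centre of its underside. Bystander.
- bottle: loose white bottle, 54 mm across, 130 mm high, standing; origin at the centre of its underside. Bystander.
- pack: loose white and yellow battery pack lying flat, 45 x 75 x 12 mm; origin at the centre of its underside. Bystander.
Not all that is in view belongs to the job. Of the things that look like the stand, the smallest one is meant.

How it is judged:
By the outcome, as a careful person would: the job done as asked, in the order asked, and still so for the second after the job is handed in, with the robot touching nothing.
It also fails if it takes over 58 s, if anything falls off the work surface, if the arm or the gripper's body presses on something with over 40 N, if the wrist force passes 120 N, or if a joint passes its speed limit or range.

## Working session

There is one attempt and no reset: what is moved stays moved. The work goes in short steps, Python scripts to look and compute and a shell command to move; the robot and the scene stay as the last step left them, time stands still between calls to the robot, and variables do not carry over. Pictures are saved under pics/ and viewed, at most 10 in all, crops included, and the job is handed in when it is done.

```bash
ls; mkdir -p pics; python3 - <<'E'
from rig import bot
import cv2,numpy as np
print(bot.tcp_to_grasp)
o=bot.get_obs();print({k:np.round(v,3).tolist() for k,v in o.items()})
for n in("top","side"):
    im=bot.read_camera(n);cv2.imwrite(f"pics/{n}0.png",im[:,:,::-1]);p=bot.camera_params(n);print(n,{k:np.round(v,4).tolist() for k,v in p.items()})
E
```

```text
pics
0.0187
{'time_s': 0.0, 'q': [-63.654, 5.01, 10.034, 95.097, 0.0, 89.999], 'dq': [0.056, -0.092, 0.016, -0.01, 0.013, 0.027], 'tau': [-0.003, -52.039, 46.481, 0.016, -0.0, -0.0], 'tcp_pos': [0.244, -0.493, 0.231], 'tool_rot': [[0.896, 0.444, -0.001], [0.444, -0.896, 0.001], [0.0, -0.001, -1.0]], 'contact_force': [0.179, 0.559, -0.406], 'wrist_torque': [-0.001, -0.015, 0.032], 'grip_force': 0.0, 'width': 0.085}
top {'mtx': [[508.385, 0.0, 275.2737], [0.0, 508.385, 217.8336], [0.0, 0.0, 1.0]], 'eye': [0.4039, -0.0248, 1.4349], 'attitude': [[0.001, -0.9913, 0.1318], [-0.9999, -0.0024, -0.0105], [0.0107, -0.1318, -0.9912]]}
side {'mtx': [[443.2279, 0.0, 270.6133], [0.0, 443.2279, 199.4833], [0.0, 0.0, 1.0]], 'eye': [0.1813, 0.7551, 0.8759], 'attitude': [[-0.8921, -0.2954, 0.342], [-0.4515, 0.552, -0.701], [0.0183, -0.7798, -0.6258]]}
```

View pics/top0.png

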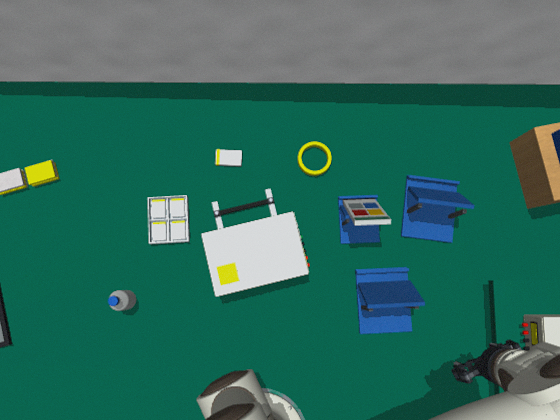

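View pics/side0.png

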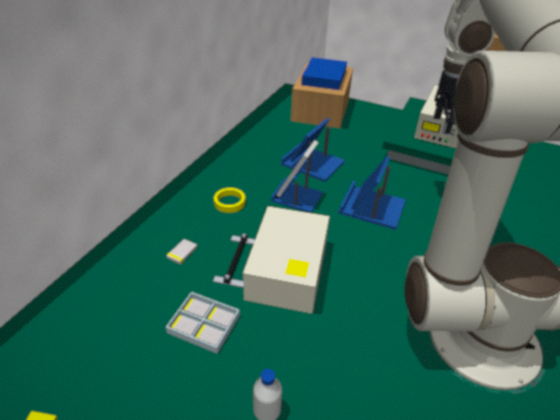

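The top view shows the board in the smallest stand at about (365,212). The tester is at (255,255), turned about 12°, and its guide is on the far (+x) side with the strip at (243,207). The tape is at (314,158), the pack at (229,158) and the bottle at (122,300). The side view agrees.

```bash
cat > h.py <<'E'
from rig import bot
import cv2,numpy as np
def ray(p,uv):
    uv=np.atleast_2d(uv).astype(float)
    d=np.c_[uv,np.ones(len(uv))]@np.linalg.inv(p["mtx"]).T@np.array(p["attitude"]).T
    return np.array(p["eye"]),d
def onz(p,uv,z):
    e,d=ray(p,uv);return e+d*((z-e[2])/d[:,2])[:,None]
def proj(p,X):
    c=(np.atleast_2d(X)-p["eye"])@np.array(p["attitude"]);c=c@np.array(p["mtx"]).T;return c[:,:2]/c[:,2:]
def tri(p1,uv1,p2,uv2):
    e1,d1=ray(p1,uv1);e2,d2=ray(p2,uv2);out=[]
    for a,b in zip(d1,d2):
        t=np.linalg.lstsq(np.c_[a,-b],e2-e1,rcond=None)[0];out.append((e1+a*t[0]+e2+b*t[1])/2)
    return np.array(out)
def blobs(m,n=3):
    cs=cv2.findContours(m.astype(np.uint8),cv2.RETR_EXTERNAL,cv2.CHAIN_APPROX_NONE)[0]
    return sorted(cs,key=cv2.contourArea)[::-1][:n]
E
python3 - <<'E'
from h import *
np.set_printoptions(precision=4,suppress=True)
im=cv2.imread("pics/top0.png");p=bot.camera_params("top")
hsv=cv2.cvtColor(im,cv2.COLOR_BGR2HSV)
roi=np.zeros(im.shape[:2],bool);roi[190:300,198:312]=1
m=(((hsv[...,2]>150)&(hsv[...,1]<60))|((hsv[...,0]>20)&(hsv[...,0]<35)&(hsv[...,1]>100)))&roi
m=cv2.morphologyEx(m.astype(np.uint8),cv2.MORPH_OPEN,np.ones((13,13)))
b=cv2.boxPoints(cv2.minAreaRect(blobs(m,1)[0]));print("tester",b);print(onz(p,b,.1))
blue=(hsv[...,0]>100)&(hsv[...,0]<125)&(hsv[...,1]>120)
for c in blobs(blue,4):
    b=cv2.boxPoints(cv2.minAreaRect(c));print("blue",b.round(0).tolist(),onz(p,b,.008)[:,:2].round(3).tolist())
dark=np.zeros_like(roi);dark[190:222,205:285]=1
w=bot.camera_params("wrist");o=bot.get_obs();R=np.array(o["tool_rot"])
print("wrist cam in tool",R.T@(np.array(w["eye"])-o["tcp_pos"]),R.T@np.array(w["attitude"]),w["mtx"])
big=np.hstack([cv2.resize(im[185:300,198:312],None,fx=4,fy=4,interpolation=2)[:460,:400],cv2.resize(im[185:285,325:425],(400,460),interpolation=2)])
cv2.imwrite("pics/crop0.png",big)
E
```

```text
tester [[200.2028 232.3654]
 [293.4422 209.4953]
 [309.0222 273.0134]
 [215.7827 295.8835]]
[[ 0.5423  0.1588  0.1   ]
 [ 0.6038 -0.0872  0.1   ]
 [ 0.4361 -0.1273  0.1   ]
 [ 0.3768  0.1151  0.1   ]]
blue [[355.0, 269.0], [422.0, 266.0], [426.0, 330.0], [358.0, 334.0]] [[0.45, -0.263], [0.46, -0.452], [0.282, -0.455], [0.272, -0.269]]
blue [[399.0, 236.0], [407.0, 174.0], [476.0, 183.0], [468.0, 244.0]] [[0.543, -0.389], [0.721, -0.417], [0.696, -0.616], [0.519, -0.585]]
blue [[338.0, 196.0], [377.0, 194.0], [379.0, 242.0], [340.0, 244.0]] [[0.657, -0.218], [0.662, -0.33], [0.526, -0.333], [0.521, -0.222]]
blue [[552.0, 130.0], [559.0, 130.0], [559.0, 161.0], [552.0, 161.0]] [[0.854, -0.847], [0.854, -0.867], [0.761, -0.86], [0.761, -0.84]]
wrist cam in tool [ 0.0679 -0.0005 -0.1419] [[-0.0003 -0.9636 -0.2674]
 [ 1.     -0.0003  0.0002]
 [-0.0003 -0.2674  0.9636]] [[360.6837   0.     282.2596]
 [  0.     360.6837 208.8756]
 [  0.       0.       1.    ]]
```

View pics/crop0.png

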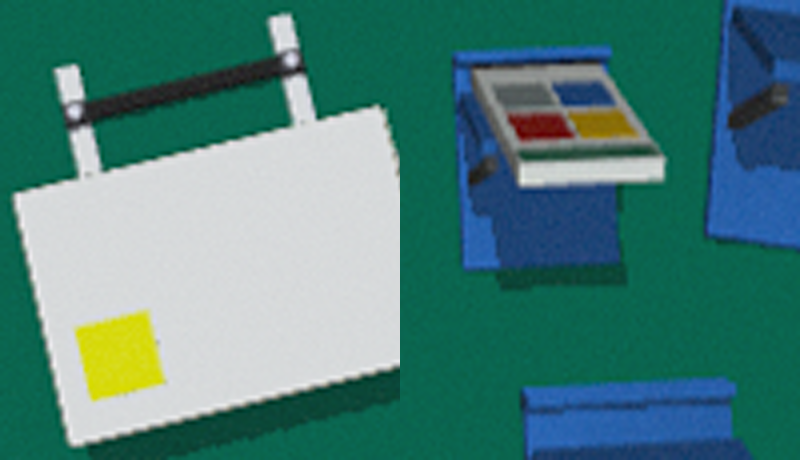

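```bash
python3 -m inch '[[[0,0,1,0,0,1,100],[0,0,1,0,0,1,100],[0,0,1,0,0,1,100],[0,0,1,0,0,1,100],[0,0,1,0,0,1,100]]]'
python3 -m inch '[[[1,0.7,0.7,0,0,0.47,100],[1,0.7,0.7,0,0,0.47,100],[1,0.7,0.7,0,0,0.47,100]]]'
python3 -m inch '[[[1,0.7,0,0,0,0,100],[1,0.7,0,0,0,0,100],[1,0.7,0,0,0,0,100]]]'
python3 -m inch '[[[1,0,0,0,0,0,100],[1,0,0,0,0,0,100],[1,0,0,0,0,0,100],[1,0,0,0,0,0,100]]]'
cat > snap.py <<'E'
import sys,json
from h import *
n=sys.argv[1];p=bot.camera_params("wrist");im=bot.read_camera("wrist")
cv2.imwrite(f"pics/{n}.png",im[:,:,::-1]);json.dump({k:np.array(v).tolist() for k,v in p.items()},open(f"{n}.json","w"))
E
python3 snap.py w1
```

```text
time_s: 0.72
tcp_pos: [0.2441, -0.4929, 0.331]
tool_rot: [[0.319, 0.948, -0.0], [0.948, -0.319, 0.001], [0.0, -0.0, -1.0]]
contact_force: [-0.5, 0.7, 0.2]
width: 0.0851
grip_force: 0.0
time_s: 1.1
tcp_pos: [0.346, -0.4214, 0.4029]
tool_rot: [[-0.045, 0.999, 0.002], [0.999, 0.045, -0.001], [-0.001, 0.002, -1.0]]
contact_force: [-0.6, 0.5, 0.7]
width: 0.0856
grip_force: 0.0
time_s: 1.48
tcp_pos: [0.4466, -0.3511, 0.3997]
tool_rot: [[-0.044, 0.999, -0.002], [0.999, 0.044, 0.002], [0.002, -0.002, -1.0]]
contact_force: [-0.3, -0.3, 0.1]
width: 0.0854
grip_force: 0.0
time_s: 1.98
tcp_pos: [0.543, -0.3534, 0.4006]
tool_rot: [[-0.041, 0.999, 0.0], [0.999, 0.041, -0.001], [-0.001, 0.0, -1.0]]
contact_force: [-1.1, 1.4, 0.5]
width: 0.0854
grip_force: 0.0
```

View pics/w1.png

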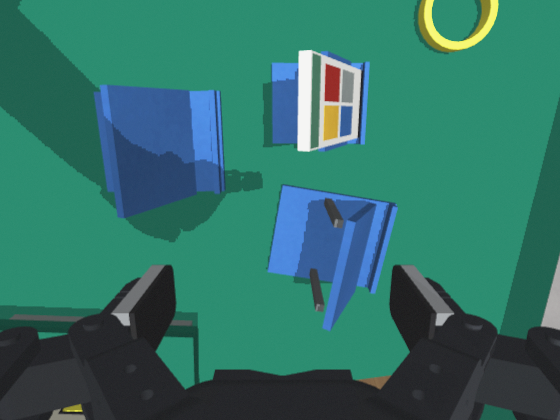

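The wrist view shows the board at about (330,100) in the small stand. The white top edge is the column at x≈299–311, rows 52–150, and the pictures face right (+x). The two bigger stands are at (160,150) and (335,240), and the tape is at the top right.

```bash
python3 -m inch '[[[0.1,1,0,0,0,0.2,100],[0.1,1,0,0,0,0.2,100],[0.1,1,0,0,0,0.2,100]]]' >/dev/null
python3 -m inch '[[[0.3,1,0,0,0,0,100],[0.3,1,0,0,0,0,100],[0.3,1,0,0,0,0,100]]]'>/dev/null
python3 -m inch '[[[0.3,1,0,0,0,0,100],[0.3,1,0,0,0,0,100],[0.3,1,0,0,0,0,100],[0.3,1,0,0,0,0,100]]]'
python3 snap.py w2
python3 - <<'E'
from h import *
import json
np.set_printoptions(precision=4,suppress=True)
im=cv2.imread("pics/w1.png");p=json.load(open("w1.json"))
hsv=cv2.cvtColor(im,cv2.COLOR_BGR2HSV)
roi=np.zeros(im.shape[:2],bool);roi[40:165,260:380]=1
m=(hsv[...,1]<45)&(hsv[...,2]>140)&roi
c=blobs(m,1)[0];q=cv2.approxPolyDP(c,3,True)[:,0];print("board",q.tolist())
ms=((hsv[...,2]>225)&(hsv[...,1]<25)&roi)
q2=cv2.minAreaRect(c);
blue=(hsv[...,0]>100)&(hsv[...,0]<125)&(hsv[...,1]>120)&roi
allm=((blue|m)).astype(np.uint8)
q=cv2.approxPolyDP(blobs(allm,1)[0],3,True)[:,0];print("stand",q.tolist());print(onz(p,q,.008)[:,:2])
E
```

```text
time_s: 3.28
tcp_pos: [0.613, -0.0542, 0.4017]
tool_rot: [[-0.198, 0.98, 0.002], [0.98, 0.198, -0.001], [-0.001, 0.002, -1.0]]
contact_force: [-0.0, -0.5, 0.8]
width: 0.0856
grip_force: 0.0
board [[299, 51], [297, 149], [309, 151], [357, 137], [360, 70], [311, 50]]
stand [[272, 63], [273, 142], [296, 142], [298, 150], [364, 143], [368, 62], [351, 63], [328, 51], [320, 54], [299, 51], [297, 63]]
[[ 0.5233 -0.2251]
 [ 0.5284 -0.3328]
 [ 0.562  -0.3314]
 [ 0.5655 -0.3429]
 [ 0.6615 -0.3288]
 [ 0.6558 -0.2184]
 [ 0.6325 -0.2206]
 [ 0.5995 -0.2066]
 [ 0.5888 -0.2109]
 [ 0.5598 -0.2082]
 [ 0.5579 -0.2237]]
```

View pics/w2.png

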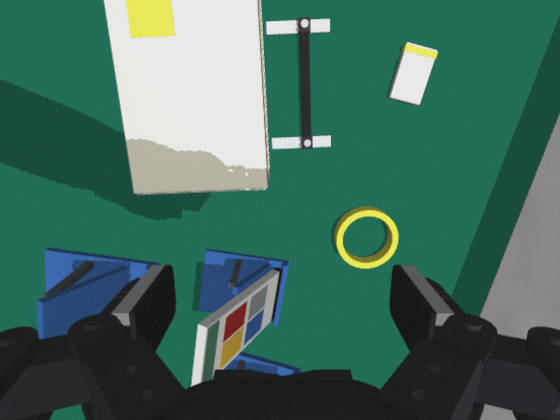

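In this view the tester's plain-end top edge runs from (262,0) to (268,188). The strip goes from about (304,25) to (307,143), and the rails are at rows 27 and 142, ending at columns ~330. The board's top edge is at about (200,340).

```bash
python3 - <<'E'
from h import *
import json
np.set_printoptions(precision=4,suppress=True)
p1=json.load(open("w1.json"))
print("top back",onz(p1,[[299,51.5],[297.5,149.5]],.1895)[:,:2].tolist(),"top front",onz(p1,[[310.5,50.5],[309.5,151]],.1945)[:,:2].tolist())
im=cv2.imread("pics/w2.png");p=json.load(open("w2.json"))
hsv=cv2.cvtColor(im,cv2.COLOR_BGR2HSV)
white=(hsv[...,1]<60)&(hsv[...,2]>130)
# tester front edge (right boundary)
pts=[]
for r in range(8,180,2):
    row=(white[r,:295]|((hsv[r,:295,2]>90)&(hsv[r,:295,1]<100)))
    if r in range(18,36) or r in range(134,152): continue
    k=np.where(row[200:290])[0]
    if len(k): pts.append((200+k.max()+.5,r))
pts=np.array(pts,float);X=onz(p,pts,.1)[:,:2]
vx,vy,x0,y0=cv2.fitLine(X.astype(np.float32),cv2.DIST_HUBER,0,.01,.01).ravel()
if vy<0:vx,vy=-vx,-vy
print("edge dir yaw",np.degrees(np.arctan2(-vx,vy)),"pt",x0,y0,"resid",np.abs((X[:,0]-x0)*vy-(X[:,1]-y0)*vx).mean())
# rails
roi=np.zeros(white.shape,bool);roi[10:160,266:345]=1
rails=blobs(white&roi,6)
for c in rails:
    if cv2.contourArea(c)<100: continue
    b=cv2.boxPoints(cv2.minAreaRect(c));print("rail",b.round(1).tolist(),onz(p,b,.003)[:,:2].tolist())
dark=(hsv[...,2]<60)&roi
dark[:34]=0;dark[136:]=0
pl=[];pr=[]
for r in range(38,132):
    k=np.where(dark[r])[0]
    if len(k): pl.append((k.min()-.5,r));pr.append((k.max()+.5,r))
ex=np.array([vy,-vx]);
for n,q,z in(("strip in top",pl,.015),("strip in bot",pl,0.),("strip out top",pr,.015)):
    Y=onz(p,np.array(q),z)[:,:2]-[x0,y0];d=Y@ex;print(n,np.median(d),d.std(),np.polyfit(Y@[vx,vy],d,1)[0])
E
```

```text
top back [[0.5532178299631706, -0.23482668186098965], [0.5564581424327607, -0.32288545078090497]] top front [[0.5632464715329867, -0.23429838517889479], [0.5677978623473986, -0.3233078295832927]]
edge dir yaw 13.6861315 pt 0.5788752 0.021761527 resid 0.0003280086552340363
rail [[266.0, 20.0], [297.0, 20.0], [297.0, 34.0], [266.0, 34.0]] [[0.5556090117173996, 0.12180363981589683], [0.5968689565669038, 0.13012473665670266], [0.6004891475692569, 0.1131192235358789], [0.5588360608568591, 0.1047202420250915]]
rail [[271.0, 137.0], [300.0, 137.0], [300.0, 148.0], [271.0, 148.0]] [[0.591833616997123, -0.030264409444437257], [0.633737827728869, -0.021826056695681106], [0.6371204125904105, -0.03754318723728322], [0.5948760852625372, -0.04604871531933951]]
rail [[310.0, 19.0], [329.0, 19.0], [329.0, 32.0], [310.0, 32.0]] [[0.6139058043456342, 0.1348147185247666], [0.6391819699406004, 0.13991234783129225], [0.642912939756453, 0.1242281124239493], [0.6174133961579302, 0.1190862283136599]]
rail [[312.0, 135.0], [330.0, 135.0], [330.0, 147.0], [312.0, 147.0]] [[0.6504449235399374, -0.015508411435840386], [0.6764214658893932, -0.010277306376044308], [0.6804865648714331, -0.02730993720892102], [0.6542801405802335, -0.0325864476238115]]
strip in top 0.044986491774290704 0.00039198316608422904 -0.0013404729691584012
strip in bot 0.04575391842725276 0.00040310714075482526 -0.0013404729691588253
strip out top 0.056951260943174764 0.00038421742853711813 0.0013931527699047157
```

```bash
cat > plan.py <<'E'
# plan.py yaw tilt px py pz : shift/turn (in row units) from the measured pose to a TCP pose with tool z=-Bz, tool y=Bx
import sys
from h import *
from scipy.spatial.transform import Rotation as Ro
def axes(yaw,tilt):
    y,t=np.radians([yaw,tilt]);bx=np.array([np.cos(t)*np.cos(y),np.cos(t)*np.sin(y),np.sin(t)]);bz=np.array([-np.sin(t)*np.cos(y),-np.sin(t)*np.sin(y),np.cos(t)])
    return np.c_[np.cross(bx,-bz),bx,-bz]
def delta(yaw,tilt,P):
    o=bot.get_obs();R=axes(yaw,tilt)
    return (np.array(P)-o["tcp_pos"])/.1, Ro.from_matrix(R@np.array(o["tool_rot"]).T).as_rotvec(degrees=True)/45
if __name__=="__main__":
    a=list(map(float,sys.argv[1:]));s,r=delta(a[0],a[1],a[2:5]);print("shift",s.round(3),"turn",r.round(3))
E
python3 plan.py 2.6 25 0.5365 -0.280 0.2427
```

```text
shift [-0.765 -2.255 -1.589] turn [ 0.069 -0.549 -0.192]
```

```bash
python3 -m inch '[[[-0.4,-1,0,0.069,-0.549,-0.192,100],[-0.4,-1,0,0.069,-0.549,-0.192,100],[-0.4,-1,0,0.069,-0.549,-0.192,100]]]' >/dev/null
python3 -m inch '[[[-0.36,-1,-0.4,0,0,0,100],[-0.36,-1,-0.4,0,0,0,100],[-0.36,-1,-0.4,0,0,0,100]]]' >/dev/null
python3 -m inch '[[[0,-0.25,-1,0,0,0,100],[0,-0.25,-1,0,0,0,100],[0,-0.25,-1,0,0,0,100],[0,-0.25,-1,0,0,0,100]]]'
python3 plan.py 2.6 25 0.5851 -0.2777 0.1385;python3 snap.py w3
```

```text
time_s: 4.58
tcp_pos: [0.5403, -0.2742, 0.2644]
tool_rot: [[-0.066, 0.926, 0.371], [0.998, 0.062, 0.022], [-0.003, 0.372, -0.928]]
contact_force: [-0.2, -0.1, 0.5]
width: 0.0854
grip_force: 0.0
shift [ 0.448 -0.035 -1.259] turn [ 0.007 -0.07  -0.026]
```

View pics/w3.png

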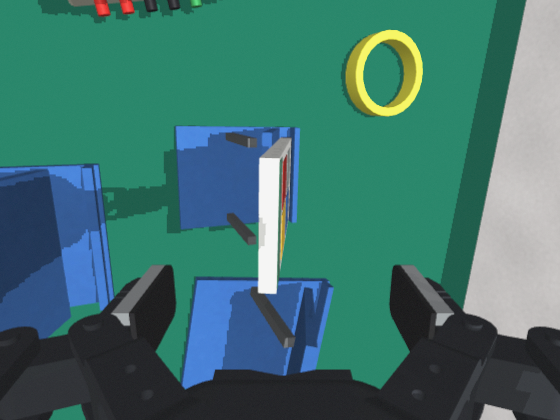

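The board's top edge sits between the open fingers, centred at about (269,225). I'll check that against the predicted projection.

```bash
python3 - <<'E'
from h import *
import json
from plan import axes
p=json.load(open("w3.json"));R=axes(2.6,25);bx=R[:,1];by=R[:,0]*1;bz=-R[:,2]
by=np.cross(bz,bx);T=np.array([.5602,-.2788,.192])
im=cv2.imread("pics/w3.png");hsv=cv2.cvtColor(im,cv2.COLOR_BGR2HSV)
m=(hsv[...,2]>225)&(hsv[...,1]<40);m[:120]=0;m[310:]=0;m[:,:240]=0;m[:,300:]=0
print(cv2.boxPoints(cv2.minAreaRect(blobs(m,1)[0])).round(1).tolist())
print(proj(p,[T+a*.006*bx+b*.045*by for a in(-1,1) for b in(-1,1)]).round(1).tolist())
E
python3 -m inch '[[[0.1,0,-0.28,0.007,-0.07,-0.026,100],[0.2,-0.02,-0.6,0.007,-0.07,-0.026,100],[0.3,-0.03,-0.82,0.007,-0.07,-0.026,100],[0.3,-0.03,-0.82,0.007,-0.07,-0.026,100]]]'; python3 plan.py 2.6 25 0.5851 -0.2777 0.1385
```

```text
[[257.8999938964844, 292.0], [259.1000061035156, 157.89999389648438], [278.29998779296875, 158.10000610351562], [277.20001220703125, 292.1000061035156]]
[[259.1, 293.8], [259.6, 158.5], [277.1, 294.6], [279.5, 159.0]]
time_s: 5.12
tcp_pos: [0.5703, -0.2766, 0.1798]
tool_rot: [[-0.046, 0.907, 0.419], [0.999, 0.041, 0.021], [0.002, 0.42, -0.908]]
contact_force: [0.1, 0.9, -0.1]
width: 0.0854
grip_force: 0.0
shift [ 0.148 -0.011 -0.413] turn [-0.002 -0.004 -0.001]
```

```bash
python3 -m inch '[[[0.08,-0.01,-0.2,0,0,0,100],[0.15,-0.01,-0.41,0,0,0,100],[0.15,-0.01,-0.41,0,0,0,60],[0.15,-0.01,-0.41,0,0,0,30],[0.15,-0.01,-0.41,0,0,0,30]]]' 30
python3 -m inch '[[[0,0,0,0,0,0,15],[0,0,0,0,0,0,8],[0,0,0,0,0,0,4],[0,0,0,0,0,0,0],[0,0,0,0,0,0,0]]]' 30
python3 plan.py 2.6 25 0.5851 -0.2777 0.1385
```

```text
time_s: 5.75
tcp_pos: [0.5853, -0.2784, 0.1406]
tool_rot: [[-0.046, 0.906, 0.422], [0.999, 0.041, 0.019], [0.0, 0.422, -0.907]]
contact_force: [-0.8, 0.5, -0.7]
width: 0.0324
grip_force: 0.0
time_s: 6.38
tcp_pos: [0.5851, -0.2783, 0.1395]
tool_rot: [[-0.045, 0.906, 0.421], [0.999, 0.041, 0.02], [0.001, 0.421, -0.907]]
contact_force: [-3.2, 1.8, 6.2]
width: 0.0117
grip_force: 30.9
shift [-0.     0.006 -0.01 ] turn [-0.001 -0.002 -0.   ]
```

```bash
python3 -m inch '[[[0,0,0,0,0,0,0],[0,0,0,0,0,0,0],[-0.02,0,0.05,0,0,0,0],[-0.06,0,0.14,0,0,0,0],[-0.11,-0.01,0.25,0,0,0,0],[-0.11,-0.01,0.25,0,0,0,0]]]' 60
python3 -m inch '[[[-0.15,0,0.33,0,0,0,0],[-0.3,0,0.65,0,0,0,0],[-0.4,0,0.9,0,0,0,0],[-0.4,0,0.9,0,0,0,0],[-0.4,0,0.9,0,0,0,0]]]'
```

```text
time_s: 7.12
tcp_pos: [0.5736, -0.2791, 0.1635]
tool_rot: [[-0.045, 0.907, 0.419], [0.999, 0.041, 0.02], [0.002, 0.42, -0.908]]
contact_force: [1.0, 0.1, -5.3]
width: 0.0111
grip_force: 59.1
time_s: 7.75
tcp_pos: [0.5336, -0.2788, 0.2512]
tool_rot: [[-0.046, 0.908, 0.417], [0.999, 0.04, 0.022], [0.003, 0.418, -0.908]]
contact_force: [-0.3, 0.3, -5.4]
width: 0.0112
grip_force: 61.1
```

```bash
cat > tgt.py <<'E'
# tgt.py xo yo zo tilt : board origin in tester axes (mm) and tilt
import sys
from plan import *
T=np.array([.5705,.0347,0]);YAW=13.8;S=.142
ey=np.radians(YAW);E=np.array([[np.cos(ey),-np.sin(ey),0],[np.sin(ey),np.cos(ey),0],[0,0,1]])
xo,yo,zo,t=map(float,sys.argv[1:5])
R=axes(YAW,t);P=T+E@np.array([xo,yo,zo])/1000-S*R[:,2]
s,r=delta(YAW,t,P);print("P",P.round(4),"shift",s.round(3),"turn",r.round(3))
o=bot.get_obs();R=np.array(o["tool_rot"]);O=np.array(o["tcp_pos"])+S*R[:,2];print("now O tester mm",(E.T@(O-T)*1000).round(1),"tilt",np.degrees(np.arcsin(R[2,1])).round(1),"yaw",np.degrees(np.arctan2(R[1,1],R[0,1])).round(1),"F tester",(E.T@np.array(o["contact_force"])).round(1),"M",np.round(E.T@np.array(o["wrist_torque"]),2),"grip",round(float(o["grip_force"]),1),"w",round(float(o["width"])*1000,1))
E
python3 tgt.py 36 0 130 10
```

```text
P [0.5815 0.0374 0.2698] shift [0.479 3.162 0.187] turn [-0.051  0.323  0.248]
now O tester mm [ -52.3 -306.8  122.2] tilt 24.7 yaw 2.5 F tester [-0.2  0.4 -5.4] M [0.19 1.   0.01] grip 61.1 w 11.2
```

```bash
python3 -m inch '[[[0.15,0.1,0.1,-0.01,0.08,0.06,0],[0.3,0.35,0.2,-0.025,0.16,0.12,0],[0.45,0.65,0.3,-0.04,0.25,0.18,0],[0.48,0.95,0.3,-0.051,0.323,0.248,0],[0.48,1,0.3,-0.051,0.323,0.248,0]]]' >/dev/null
python3 -m inch '[[[0,0.33,0,0,0,0,0],[0,0.66,0,0,0,0,0],[0,1,0,0,0,0,0]]]' >/dev/null
python3 -m inch '[[[0,0.33,0,0,0,0,0],[0,0.66,0,0,0,0,0],[0,0.95,0,0,0,0,0],[0,1,0,0,0,0,0],[0,1,0,0,0,0,0]]]'
python3 tgt.py 36 0 60 10
python3 snap.py w4;python3 - <<'E'
from h import *
cv2.imwrite("pics/top4.png",bot.read_camera("top")[:,:,::-1]);im=bot.read_camera("side")
cv2.imwrite("pics/side4.png",im[:,:,::-1])
a=cv2.imread("pics/top4.png")[150:300,190:340];b=cv2.imread("pics/side4.png")[130:330,150:350]
cv2.imwrite("pics/c4.png",np.hstack([cv2.resize(a,(400,400)),cv2.resize(b,(400,400))]))
E
```

```text
time_s: 9.38
tcp_pos: [0.5818, 0.0206, 0.2826]
tool_rot: [[-0.239, 0.956, 0.171], [0.971, 0.236, 0.04], [-0.002, 0.176, -0.984]]
contact_force: [-0.1, -0.5, -5.2]
width: 0.0114
grip_force: 61.3
P [0.5815 0.0374 0.1998] shift [-0.003  0.168 -0.828] turn [ 0.002  0.003 -0.001]
now O tester mm [ 32.6 -16.6 142.8] tilt 10.1 yaw 13.9 F tester [-0.2 -0.5 -5.2] M [ 0.03  0.46 -0.05] grip 61.3 w 11.4
```

View pics/c4.png

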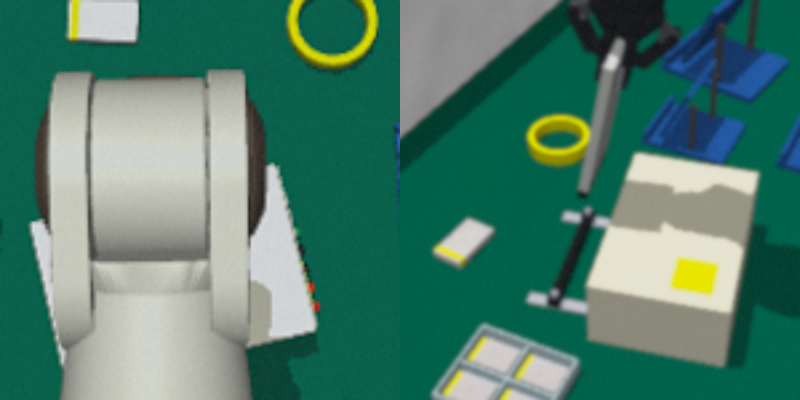

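The side view (right half) shows the board held upright above the guide with the foot down. The tester, pack, tape and tray are undisturbed.

```bash
python3 -m inch '[[[0,0.08,0,0,0,0,0],[0,0.168,0,0,0,0,0],[0,0.168,-0.2,0,0,0,0],[0,0.168,-0.5,0,0,0,0],[0,0.168,-0.8,0,0,0,0],[0,0.168,-0.83,0,0,0,0],[0,0.168,-0.83,0,0,0,0]]]' >/dev/null; python3 tgt.py 36 0 8 10
```

```text
P [0.5815 0.0374 0.1478] shift [-0.007 -0.006 -0.537] turn [ 0.001  0.005 -0.001]
now O tester mm [37.3  0.2 61.8] tilt 10.2 yaw 13.9 F tester [-1.5 -0.2 -4.7] M [-0.01  0.36  0.01] grip 61.3 w 11.2
```

```bash
python3 -m inch '[[[0,0,-0.2,0,0,0,0],[0,0,-0.4,0,0,0,0],[0,0,-0.52,0,0,0,0],[0,0,-0.54,0,0,0,0],[0,0,-0.54,0,0,0,0]]]' >/dev/null; python3 tgt.py 36 0 2 10
python3 -m inch '[[[0,0,-0.015,0,0,0,0],[0,0,-0.03,0,0,0,0],[0,0,-0.03,0,0,0,0]]]'|grep -E "force|tcp"
python3 -m inch '[[[0,0,-0.01,0,0,0,0],[0,0,-0.02,0,0,0,0],[0,0,-0.02,0,0,0,0]]]'|grep -E "force|tcp"
```

```text
P [0.5815 0.0374 0.1418] shift [-0.009 -0.004 -0.057] turn [ 0.001  0.006 -0.001]
now O tester mm [37.5 -0.1  7.8] tilt 10.2 yaw 13.9 F tester [-0.2 -0.1 -5. ] M [-0.    0.39  0.04] grip 61.3 w 11.3
tcp_pos: [0.5819, 0.0378, 0.1435]
contact_force: [0.5, 1.0, -5.0]
grip_force: 61.3
tcp_pos: [0.582, 0.0378, 0.1416]
contact_force: [0.6, -0.1, -4.3]
grip_force: 61.5
```

```bash
python3 -m inch '[[[0,0,-0.01,0,0,0,0],[0,0,-0.01,0,0,0,0]]]'|grep -E "force|tcp"
python3 -m inch '[[[0,0,-0.005,0,0,0,0],[0,0,-0.005,0,0,0,0]]]'|grep -E "force|tcp"
```

```text
tcp_pos: [0.5824, 0.0378, 0.1414]
contact_force: [-0.2, -1.8, 2.6]
grip_force: 62.4
tcp_pos: [0.5825, 0.0378, 0.1414]
contact_force: [-1.3, -0.4, 5.5]
grip_force: 63.1
```

```bash
python3 -m inch '[[[0,0,0.006,0,0,0,0],[0,0,0.006,0,0,0,0]]]'>/dev/null; python3 tgt.py 36 0 1 10
python3 -m inch '[[[0.0097,0.0024,0,0,0,0,0],[0.0194,0.0048,0,0,0,0,0],[0.0194,0.0048,0,0,0,0,0]]]'>/dev/null; python3 tgt.py 36 0 1 10|tail -1
python3 -m inch '[[[0.0097,0.0024,0,0,0,0,0],[0.0194,0.0048,0,0,0,0,0],[0.0194,0.0048,0,0,0,0,0]]]'>/dev/null; python3 tgt.py 36 0 1 10|tail -1
```

```text
P [0.5815 0.0374 0.1408] shift [-0.009 -0.004 -0.006] turn [ 0.001  0.006 -0.001]
now O tester mm [37.5 -0.1  1.7] tilt 10.2 yaw 13.9 F tester [0.6 0.2 5.7] M [ 0.19 -0.04 -0.01] grip 62.7 w 11.4
now O tester mm [39.4 -0.   1.6] tilt 10.2 yaw 13.9 F tester [-1.9  0.5  5.7] M [ 0.19  0.22 -0.  ] grip 63.1 w 11.3
now O tester mm [41.4 -0.   1.6] tilt 10.2 yaw 13.9 F tester [-1.9  0.2  7.1] M [0.25 0.19 0.01] grip 63.1 w 11.4
```

```bash

python3 -m inch '[[[0,0,0.006,0,0,0,0],[0.0097,0.0024,0.006,0,0,0,0],[0.0097,0.0024,0.006,0,0,0,0]]]'>/dev/null; python3 tgt.py 36 0 1 10|tail -1
python3 -m inch '[[[0.0097,0.0024,0,0,0,0,0],[0.0097,0.0024,0,0,0,0,0]]]'>/dev/null; python3 tgt.py 36 0 1 10|tail -1
python3 -m inch '[[[0.0097,0.0024,0,0,0,0,0],[0.0097,0.0024,0,0,0,0,0]]]'>/dev/null; python3 tgt.py 36 0 1 10|tail -1
```

```text
now O tester mm [42.   0.   1.6] tilt 10.2 yaw 13.9 F tester [-0.5 -0.8  5.2] M [ 0.23  0.2  -0.02] grip 62.8 w 11.2
now O tester mm [43.   0.   1.6] tilt 10.2 yaw 13.9 F tester [-1.4 -0.2  4.2] M [0.18 0.22 0.03] grip 62.8 w 11.5
now O tester mm [44.   0.   1.6] tilt 10.2 yaw 13.9 F tester [-2.1  0.1  5. ] M [ 0.2   0.18 -0.01] grip 62.8 w 11.4
```

```bash

python3 -m inch '[[[0.0097,0.0024,0,0,0,0,0],[0.0097,0.0024,0,0,0,0,0]]]'>/dev/null; python3 tgt.py 36 0 1 10|tail -1
python3 -m inch '[[[0.0097,0.0024,0,0,0,0,0],[0.0097,0.0024,0,0,0,0,0]]]'>/dev/null; python3 tgt.py 36 0 1 10|tail -1
```

```text
now O tester mm [45.   0.   1.7] tilt 10.2 yaw 13.9 F tester [-1.4  0.3  4.6] M [0.19 0.23 0.03] grip 62.9 w 10.8
now O tester mm [45.5  0.   1.7] tilt 10.1 yaw 13.9 F tester [-3.4 -0.3  6.9] M [0.19 0.94 0.07] grip 63.3 w 11.3
```

```bash

python3 -m inch '[[[0.0097,0.0024,0,0,0,0,0],[0.0097,0.0024,0,0,0,0,0]]]'>/dev/null; python3 tgt.py 36 0 1 10|tail -1
python3 -m inch '[[[0,0,0,0,0,0,0],[0,0,0,0,0,0,0]]]'>/dev/null; python3 tgt.py 36 0 1 10
```

```text
now O tester mm [46.  -0.   1.8] tilt 10.1 yaw 13.9 F tester [-6.5 -0.2  9.9] M [0.28 1.7  0.07] grip 63.6 w 11.4
P [0.5815 0.0374 0.1408] shift [-0.094 -0.026 -0.007] turn [ 0.002  0.003 -0.001]
now O tester mm [46.  -0.   1.8] tilt 10.1 yaw 13.9 F tester [-5.4 -0.4 10. ] M [0.28 1.75 0.05] grip 63.6 w 11.1
```

```bash

python3 -m inch '[[[-0.028,-0.0068,-0.001,0.0062,-0.0254,0,0],[-0.055,-0.0135,-0.006,0.0125,-0.0507,0,0],[-0.084,-0.0205,-0.011,0.019,-0.0777,0,0],[-0.1128,-0.0277,-0.018,0.0257,-0.1047,0,0],[-0.1128,-0.0277,-0.018,0.0257,-0.1047,0,0]]]'>/dev/null; python3 tgt.py 46 0 1.8 15
```

```text
P [0.5795 0.0369 0.139 ] shift [ 0.002 -0.002 -0.004] turn [ 0.003 -0.    -0.   ]
now O tester mm [45.7  0.   2.2] tilt 15.0 yaw 13.8 F tester [-5.9 -0.1  7.2] M [0.26 1.5  0.07] grip 63.2 w 11.2
```

```bash

python3 -m inch '[[[-0.0228,-0.0056,-0.0055,0.0053,-0.0216,0,0],[-0.0456,-0.0112,-0.0116,0.0106,-0.0432,0,0],[-0.068,-0.0167,-0.018,0.0159,-0.0648,0,0],[-0.0908,-0.0223,-0.025,0.0212,-0.0863,0,0],[-0.0908,-0.0223,-0.025,0.0212,-0.0863,0,0]]]'>/dev/null; python3 tgt.py 46 0 1.8 19
python3 - <<'E'
from h import *
im=bot.read_camera("side");cv2.imwrite("pics/side5.png",im[:,:,::-1])
cv2.imwrite("pics/c5.png",cv2.resize(im[150:310,190:350,::-1],(600,600),interpolation=2))
E
```

```text
P [0.5703 0.0346 0.1361] shift [ 0.    -0.002 -0.009] turn [ 0.003 -0.    -0.   ]
now O tester mm [45.9 -0.   2.6] tilt 19.0 yaw 13.8 F tester [-6.5  0.2  8.1] M [0.26 1.65 0.08] grip 63.4 w 11.5
```

View pics/c5.png

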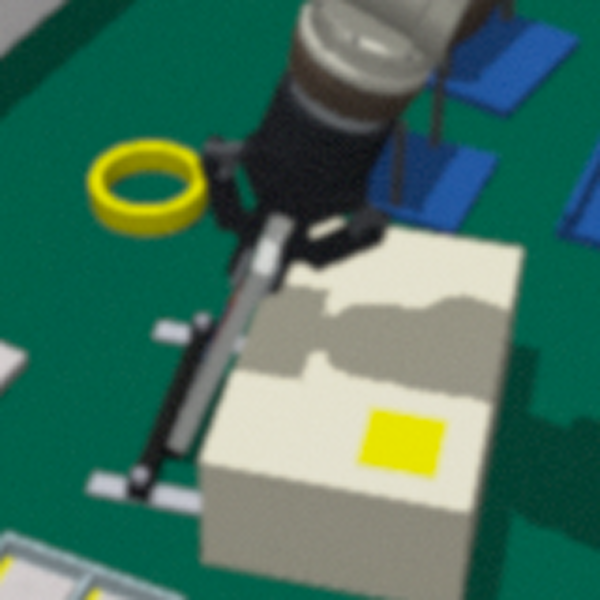

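The crop shows the board tilting with its foot at the strip, well between the rails. A small gap to the tester edge remains.

```bash

python3 -m inch '[[[-0.0168,-0.0041,-0.0055,0.004,-0.0162,0,0],[-0.0335,-0.0082,-0.011,0.0079,-0.0324,0,0],[-0.0335,-0.0082,-0.011,0.0079,-0.0324,0,0]]]'>/dev/null; python3 tgt.py 46 0 1.8 20.5|tail -1
python3 -m inch '[[[-0.0111,-0.0027,-0.004,0.0026,-0.0108,0,0],[-0.0111,-0.0027,-0.004,0.0026,-0.0108,0,0]]]'>/dev/null; python3 tgt.py 46 0 1.8 20.5|tail -1
```

```text
now O tester mm [46.   0.   2.8] tilt 20.4 yaw 13.8 F tester [-8.1 -0.   8.7] M [0.26 1.84 0.13] grip 63.5 w 11.1
now O tester mm [46.1  0.   2.8] tilt 20.9 yaw 13.8 F tester [-8.7  0.   9.4] M [0.23 1.87 0.12] grip 63.6 w 11.2
```

```bash

python3 -m inch '[[[-0.0145,-0.0036,-0.004,0.0026,-0.0108,0,0],[-0.0145,-0.0036,-0.004,0.0026,-0.0108,0,0]]]'>/dev/null; python3 tgt.py 46 0 1.8 20.5|tail -1
python3 -m inch '[[[-0.012,-0.003,-0.004,0.0026,-0.0108,0,0],[-0.012,-0.003,-0.004,0.0026,-0.0108,0,0]]]'>/dev/null; python3 tgt.py 46 0 1.8 20.5|tail -1
python3 -m inch '[[[-0.012,-0.003,-0.004,0.0026,-0.0108,0,0],[-0.012,-0.003,-0.004,0.0026,-0.0108,0,0]]]'>/dev/null; python3 tgt.py 46 0 1.8 20.5|tail -1
```

```text
now O tester mm [45.9  0.   2.9] tilt 21.4 yaw 13.9 F tester [-7.2  0.1  8.5] M [0.22 1.6  0.13] grip 63.4 w 11.2
now O tester mm [46.5 -0.   3.2] tilt 22.0 yaw 13.9 F tester [-1.5  0.4  6.3] M [0.17 1.19 0.12] grip 63.0 w 11.2
now O tester mm [47.8 -0.   3.8] tilt 22.6 yaw 13.9 F tester [ 8.4 -0.5  3.3] M [0.22 0.37 0.07] grip 62.8 w 11.3
```

```bash

python3 -m inch '[[[0.007,0.0018,0.002,-0.0013,0.0054,0,0],[0.007,0.0018,0.002,-0.0013,0.0054,0,0]]]' 40>/dev/null; python3 tgt.py 46 0 1.8 20.5|tail -1
python3 -m inch '[[[0,0,0,0,0,0,0],[0,0,0,0,0,0,0]]]' 20>/dev/null; python3 tgt.py 46 0 1.8 20.5|tail -1
```

```text
time_s: 18.08
tcp_pos: [0.5639, 0.0334, 0.1348]
tool_rot: [[-0.239, 0.898, 0.369], [0.971, 0.222, 0.089], [-0.002, 0.379, -0.925]]
contact_force: [1.5, -0.0, 6.9]
width: 0.0112
grip_force: 62.7
now O tester mm [47.1  0.   3.4] tilt 22.3 yaw 13.9 F tester [ 1.4 -0.4  6.9] M [0.27 1.08 0.06] grip 62.7 w 11.2
time_s: 18.32
tcp_pos: [0.5639, 0.0334, 0.1348]
tool_rot: [[-0.239, 0.898, 0.369], [0.971, 0.222, 0.089], [-0.002, 0.379, -0.925]]
contact_force: [1.5, 0.5, 6.5]
width: 0.0114
grip_force: 62.6
now O tester mm [47.1  0.   3.4] tilt 22.3 yaw 13.9 F tester [1.6 0.1 6.5] M [0.24 1.03 0.06] grip 62.6 w 11.4
```

```bash

python3 -m inch '[[[0,0,0,0,0,0,0],[0,0,0,0,0,0,0],[0,0,0,0,0,0,0]]]' 20 >/dev/null; python3 tgt.py 46 0 1.8 20.5|tail -1
```

```text
now O tester mm [47.1  0.   3.4] tilt 22.3 yaw 13.9 F tester [0.6 0.7 6.1] M [0.29 1.04 0.09] grip 62.6 w 11.1
```

```bash

python3 -m inch '[[[0,0,0.006,0,0,0,0],[0,0,0.006,0,0,0,0]]]' >/dev/null; python3 tgt.py 46 0 1.8 20.5|tail -1
python3 -m inch '[[[0,0,0,0,0,0,14],[0,0,0,0,0,0,16],[0,0,0,0,0,0,20],[0,0,0,0,0,0,26],[0,0,0,0,0,0,35],[0,0,0,0,0,0,45],[0,0,0,0,0,0,45]]]' 20;python3 tgt.py 46 0 1.8 20.5|tail -1
python3 - <<'E'
from h import *
im=bot.read_camera("side");cv2.imwrite("pics/side6.png",im[:,:,::-1])
cv2.imwrite("pics/c6.png",cv2.resize(im[150:310,190:350,::-1],(600,600),interpolation=2))
E
```

```text
now O tester mm [47.   0.   3.4] tilt 22.3 yaw 13.9 F tester [5.6 0.4 1.1] M [0.12 0.51 0.1 ] grip 61.8 w 11.0
time_s: 19.82
tcp_pos: [0.5636, 0.0333, 0.135]
tool_rot: [[-0.239, 0.899, 0.368], [0.971, 0.222, 0.089], [-0.002, 0.379, -0.925]]
contact_force: [0.0, 0.1, -0.2]
width: 0.0384
grip_force: 0.0
now O tester mm [46.8 -0.   3.6] tilt 22.3 yaw 13.9 F tester [ 0.1  0.1 -0.2] M [ 0.05  0.38 -0.02] grip 0.0 w 38.4
```

View pics/c6.png

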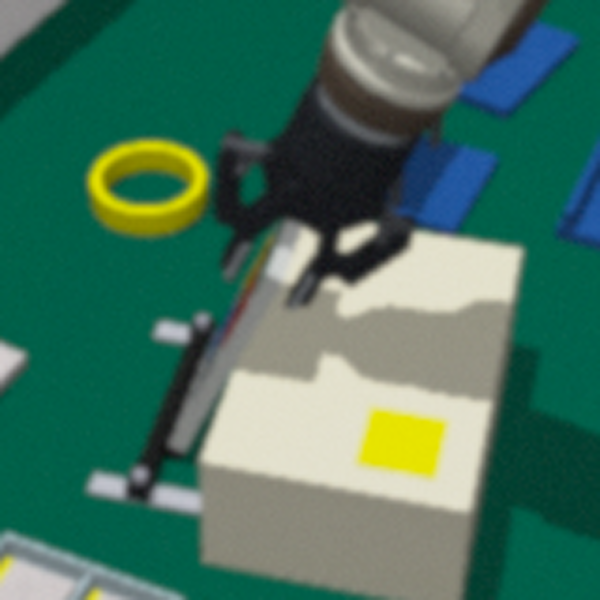

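The fingers are open and the board leans on the tester edge by itself. I'll retreat along its length.

```bash

python3 -m inch '[[[-0.07,-0.018,0.18,0,0,0,45],[-0.17,-0.042,0.43,0,0,0,45],[-0.29,-0.07,0.72,0,0,0,45],[-0.4,-0.097,1,0,0,0,45],[-0.4,-0.097,1,0,0,0,45]]]' >/dev/null
python3 -m inch '[[[0,-0.2,0.5,0,0.2,0,45],[0,-0.4,1,0,0.49,0,45],[0.2,-0.6,1,0,0.49,0,45],[0.5,-0.6,1,0,0.49,0,45],[0.8,-0.6,1,0,0.49,0,45],[0.8,-0.6,1,0,0.49,0,45]]]'
python3 snap.py w7
python3 - <<'E'
from h import *
for n in("top","side"): cv2.imwrite(f"pics/{n}7.png",bot.read_camera(n)[:,:,::-1])
im=cv2.imread("pics/w7.png");s=cv2.resize(cv2.imread("pics/side7.png")[150:310,190:350],(240,240))
im[-240:,-240:]=s if False else im[-240:,-240:]
cv2.imwrite("pics/c7.png",np.hstack([im,cv2.copyMakeBorder(s,0,180,0,0,0)]))
E
```

```text
time_s: 21.25
tcp_pos: [0.6056, -0.0365, 0.3315]
tool_rot: [[-0.222, 0.975, -0.01], [0.971, 0.222, 0.089], [0.089, 0.01, -0.996]]
contact_force: [0.4, 0.6, -0.3]
width: 0.0385
grip_force: 0.0
```

View pics/c7.png

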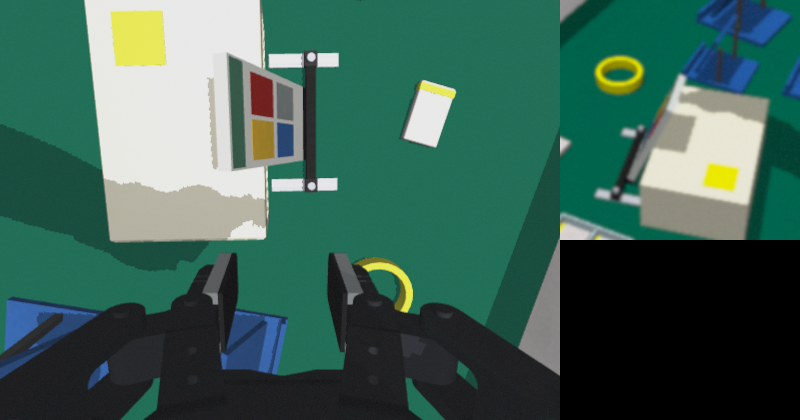

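The wrist view shows the board leaning with its pictures outward and its foot at the strip (column ~304). It spans rows 54–170 at the top, between the rails at rows 60 and 185. One numeric check for squareness and centring:

```bash
python3 - <<'E'
from h import *
import json
p=json.load(open("w7.json"));im=cv2.imread("pics/w7.png");hsv=cv2.cvtColor(im,cv2.COLOR_BGR2HSV)
a=np.radians(13.8);E=np.array([[np.cos(a),-np.sin(a)],[np.sin(a),np.cos(a)]]);T=np.array([.5705,.0347])
L=lambda uv,z:((onz(p,uv,z)[:,:2]-T)@E*1000).round(1).tolist()
g=(hsv[...,0]>60)&(hsv[...,0]<95)&(hsv[...,1]>80);g[:,260:]=0;g[:,:220]=0;g[:50]=0;g[175:]=0
b=cv2.boxPoints(cv2.minAreaRect(blobs(g,1)[0]));print("green band px",b.round(1).tolist())
print("band on tester axes",L(b,.18))
m=np.zeros(g.shape,bool);m[40:205,311:345]=1
w=(hsv[...,1]<60)&(hsv[...,2]>130)&m
for c in blobs(w,2): print("rail",L(cv2.boxPoints(cv2.minAreaRect(c)),.003))
print("foot corners",L([[303.5,87],[303.5,161]],.004))
E
```

```text
green band px [[228.6999969482422, 57.0], [240.6999969482422, 56.599998474121094], [244.89999389648438, 166.6999969482422], [232.89999389648438, 167.1999969482422]]
band on tester axes [[-21.2, 44.2], [-11.8, 44.4], [-11.6, -41.3], [-21.5, -41.5]]
rail [[66.2, 86.7], [92.3, 86.3], [92.5, 69.7], [66.2, 70.2]]
rail [[66.2, -69.0], [92.6, -69.5], [92.8, -85.5], [66.2, -85.0]]
foot corners [[49.0, 46.3], [48.4, -46.3]]
```

```bash
python3 -c "
from rig import bot
print(bot.close_job())"
```

```text
the job is handed in; nothing more can be done
None
```

The board now leans on the tester's plain end, foot felt out onto the stop strip (side force rose to about 6 N), pictures out, square and within about 1 mm of midway between the rails; handed in after about 21 s of the 58 s allowed, with the tape, bottle and pack not moved.

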